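Shut the flapped sorting drawer under the sink

TASK

Close up the sorting drawer under the sink: first fold both narrow end flaps down flat, then squeeze the two opposed buttons on the broad flap's tab together to free its catch and fold that flap down flat over them. Do not knock the waste pipe above it or shift the bottle, the cup and the steel lid standing around, and let go at the end.

Things in the scene. Friction and masses are not known exactly. Their poses are not given: they have to be found in the camera images.
- drawer: Fixed open plastic drawer on rails, outer 160 (x) x 300 (y) mm, walls 5 mm, rim 105 mm above the work surface, two crushed cans inside. Origin on the surface under its centre; z up, -x side is the front. Three flaps on its rim, their stiff hinges stay where left. Two keeper posts (6 x 10 mm, x = +91, y = +-27 mm, tops 235 mm above the surface) stand behind the broad flap.
- end_flap_left (a joint): Angle (rad) of the narrow end flap on the drawer's +y end: 0 = folded flat inward, 1.57 = upright, more = leaning outward (limit 2.1). Panel 145 mm along the drawer's x (centred), 100 mm long from the hinge, 4 mm thick. Hinge line along the drawer's x at y = +148 mm, 104.5 mm above the surface. Swinging it takes about 1 N at its free edge.
- end_flap_right (a joint): The same for the end flap on the drawer's -y end, hinge line at y = -148 mm. 0 = folded flat inward, 1.57 = upright, more = leaning outward.
- broad_flap (a joint): Angle (rad) of the broad flap on the rear (+x) rim: 0 = flat forward over the end flaps, 1.57 = upright (limit 1.62). Hinge line along the drawer's y at x = +80 mm, 112 mm above the surface. Panel 280 mm wide, 155 mm long from the hinge, 5 mm thick; a tab 28 mm wide, 14 mm thick goes on to 207 mm. A catch holds it upright at the start. Once freed, swinging it takes about 2 N at the tab.
- tab (a point): Middle of the tab between the two buttons, 190 mm from the hinge line, mid-thickness. Axes turn with the flap: -x from hinge to tab end, y = the drawer's y, z to the face that is rear when upright and upper when closed. The buttons stick out of the tab's edges along +-y: 50 mm over both when free, 30 mm when fully pressed; each 24 mm along the flap, 16 mm thick.
- button_left (a joint): How far (m) the button on the +y edge of the tab is pressed in, along -y: 0 free, 0.010 fully in; spring 2 N at first, 5.6 N fully in. The catch lets the flap below about 1.55 rad only while both buttons are in 4 mm or more, held so until it is below about 1.35; then they may be let go.
- button_right (a joint): The same for the button on the -y edge, pressed along +y. Each button's rod ends in a catch bolt standing 22 mm proud of the flap's upper/rear face, 100 to 115 mm from the hinge, within 26 mm of the flap's middle.
- pipe: Fixed white sink waste pipe, 32 mm diameter (couplings 44): a level run along its own y, 540 mm long, axis 450 mm above the surface, over the upright broad flap; a leg down to the surface at each end (y = +-300 mm). Origin on the surface under the run's middle. No room for a tool pointing straight down at the upright tab: come in tilted, leaning back to the drawer's front.
- bottle_mid (a point): Bystander: clear PET bottle standing beside or behind the drawer, 66 mm diameter, 190 mm tall; point half-way up.
- cup_mid (a point): Bystander: empty white yogurt cup, 72 mm diameter, 75 mm tall; point half-way up.
- lid_mid (a point): Bystander: steel lid lying flat, 94 mm diameter, 12 mm thick; its centre.

How it is judged:
On the way, in this order (a step that is already met when the one before it is completed fails the run):
1. both narrow end flaps are folded down flat (within 0.1 rad) (value of joint each of end_flap_left, end_flap_right below 0.1 rad), for 0.2 s.
2. the broad flap, freed from its catch, is folded down over them (within 0.1 rad of flat) (value of joint broad_flap below 0.1 rad), for 0.2 s.
At the end, for the whole second after the job is handed in: Both end flaps and the broad flap are folded down to within 0.1 rad of flat and at rest, and both buttons have sprung back out (pressed less than 3 mm) (all of step 1 and value of joint broad_flap below 0.1 rad and value of joint each of button_left, button_right below 0.003 m and velocity of joint broad_flap between -0.1 and 0.1 rad/s); the robot touches nothing.
It fails at once if the bottle, the cup or the steel lid is shifted by more than 30 mm (distance of any of bottle_mid, cup_mid, lid_mid from where it was at the start of the episode above 0.03 m).
It fails at once if the waste pipe is knocked (more than 5 N) (contact force between pipe and the arm above 5 N or contact force between pipe and the fingers above 5 N).
It also fails if it takes over 70 s, if anything falls off the work surface, if the arm or the gripper's body presses on something with over 40 N, if the wrist force passes 120 N, or if a joint passes its speed limit or range.

ROBOT

A 6-joint arm with a two-finger parallel gripper is mounted at the origin on the work surface. World frame = base frame: x ahead of the robot, y to its left, z up, the work surface at z = 0. Lengths are in m, angles in rad, forces in N, time in s.
With the tool pointing down it reaches from about 0.4 to 0.825 m from the base axis. Payload 7 kg.
Tool frame: the origin (TCP) lies midway between the tips of the shut fingers; the grasp point (between the pads) lies 19 mm behind it; z points along the fingers, y is the line along which they close (so a half turn about z gives the same grasp; the last joint's range is limited). The gripper opens to 88 mm and grips with 3 to 60 N. Pads are 19 mm wide; open, the fingers measure 130 mm over their backs; the gripper's body (78 mm by 193 mm) begins 47 mm behind the grasp point.
Start: joints at [-1.016, 0.359, 0.012, 0, -1.224, -0.288], TCP at [0.178, -0.651, 0.227] pointing down, gripper open.
Joint ranges: [-3.07, 3.07], [-1.43, 2.12], [-1.02, 1.25], [-3.03, 1.67], [-3.05, -0], [-3.03, 3.03]. Speed limits (rad/s): [2.39, 2.39, 3.01, 3.14, 3.14, 3.14].

INTERFACE

Orientations are given as [roll, pitch, yaw] about the fixed x, y, z axes, in that order (R = Rz(yaw) Ry(pitch) Rx(roll)).
In Python, from station import arm gives the robot as it stands.
- The arm moves only by the tool servo_tool, never from a script. Its argument "deltas" is a list of rows, each a list of 7 numbers: the closure, from -1 (fully open) to 1 (shut), then the shift along the tool's x, y, z in mm, then the turn, a rotation vector about the tool's x, y, z in degrees. In form: [[gripper, x, y, z, ax, ay, az], ...]. A call has 1 to 20 rows; each row shifts and turns the commanded pose from where the row before left it, along the tool's axes as they then stand; what a row does not reach is not made up. A row lasts 1/12 s, in which the tool goes at most 41.7 mm and 7.16 degrees, less where a joint would pass 70% of its speed; a pose out of reach is approached as far as the arm can. A call is refused whole if a number of a shift passes 41.7 or a number of a turn 7.16, either way. A call with a gripper value outside its range is refused whole. The fingers move at their own pace and stop on an object; "squeeze" is the grip in N (left out, the last holds). Time passes only in rows, so rows that do not move let the fingers close. It gives the time, the measured TCP pose, the force, the opening and the grip force at its end, in the units of the state.
- arm.get_state(): the state, without advancing time (a new reading comes with each control period).
- arm.grab_frame(name): name is "scene" or "top" or "wrist"; returns a dict with "color" (420x560x3 uint8, red, green, blue), "K" (3x3 intrinsics, pixels), "position" and "orientation" of the camera in the world. Camera axes: x right, y down, z forward; pixel columns grow to the right and rows downward; lengths in m; the calibration is good to about 2 mm. A picture is of the moment at which its call begins. There is no depth.
- arm.job_done(): hands the job in; it is judged then, once.
Trained networks look in a picture, given as the dict that the camera call returned (one of the last four; its "shot" number tells which), for a name from the list of things; names that differ only in an ending like _2 or _b are one class to them, and where a whole thing is asked for, a point or a joint stands for the part that bears it (a point fixed in the world has none). Each returns a list of dicts, best first, with "conf" (0 to 1); they miss things now and then, are a little off and sometimes report something else, mostly with a low value. They report only what shows in the picture. A call takes as long as a camera call.
- arm.recognise(query, picture): "at" ([x, y, z] in m, in the coordinates of the camera as it stood for that picture, good to about 4 mm: the middle of the surface that is visible of it).
The state is a dict: "t": time; "q": joint angles; "qd": joint speeds; "joint_efforts": joint torques, N m; "eef_pos": TCP position; "ee_rot": TCP orientation; "force": force on the tool from outside, world axes, zero at the start; "moment": the same for the moment, N m; "width": finger opening in m; "gripper_force": force on a finger pad.
Only numpy, scipy, OpenCV 4.12 (cv2) and the standard library are available. Lean on these libraries where they do the work, as an engineer would, in place of code of your own. Each camera call takes 0.05 s, during which the arm holds its last target. There are 200 camera calls.

## Working session

There is one attempt and no reset: what is moved stays moved. The work goes in short steps, Python scripts to look and compute and a tool call to move; the robot and the scene stay as the last step left them, time stands still between calls to the robot, and variables do not carry over. Pictures are saved under pics/ and viewed, at most 10 in all, crops included, and the job is handed in when it is done.

Besides the shell and the picture viewer there is one more tool, called after "Call:" in YAML: its name, and indented under it one key for each argument. servo_tool: Moves the arm, as the interface text tells. Its arguments: {"type":"object","properties":{"deltas":{"type":"array","items":{"type":"array","items":{"type":"number"}}},"squeeze":{"type":"number"}},"required":["deltas"]}

```bash
mkdir -p pics; ls
cat > h.py <<'E'
import numpy as np, cv2
from scipy.spatial.transform import Rotation as R
from station import arm
def cam(f):
    o=np.array(f["orientation"],float)
    M=o if o.shape==(3,3) else (R.from_euler('xyz',o).as_matrix() if o.size==3 else R.from_quat(o).as_matrix())
    return M,np.array(f["position"],float)
def world(f,p):
    M,t=cam(f); return M@np.array(p)+t
def px(f,w):
    M,t=cam(f); c=M.T@(np.array(w)-t); u=f["K"]@c; return u[:2]/u[2]
def ray(f,uv,z):
    M,t=cam(f); d=M@np.linalg.inv(f["K"])@np.array([uv[0],uv[1],1.]); return t+d*(z-t[2])/d[2]
def save(f,n): cv2.imwrite("pics/"+n,f["color"][:,:,::-1])
E
python3 - <<'E'
from h import *
for c in ("scene","top"):
    f=arm.grab_frame(c); save(f,c+"0.png")
    print(c,f["position"],f["orientation"],f["K"][0])
    for q in ["drawer","end_flap_left","end_flap_right","broad_flap","tab","button_left","button_right","pipe","bottle_mid","cup_mid","lid_mid"]:
        print(q,[(round(d["conf"],2),world(f,d["at"]).round(3).tolist(),px(f,world(f,d["at"])).round().tolist()) for d in arm.recognise(q,f)[:3]])
E
```

```text
pics
scene [1.44520447 0.52764143 1.00952195] [-2.33648278e+00 -4.88206806e-04  2.09541267e+00] [521.44747862   0.         283.50096059]
drawer [(0.82, [0.683, -0.037, 0.127], [240.0, 199.0]), (0.67, [0.609, 0.091, 0.159], [300.0, 190.0])]
end_flap_left [(0.72, [0.609, 0.089, 0.157], [299.0, 190.0])]
end_flap_right [(0.63, [0.566, -0.452, 0.046], [148.0, 149.0]), (0.5, [0.564, -0.213, 0.19], [208.0, 133.0])]
broad_flap [(0.79, [0.683, -0.058, 0.207], [231.0, 172.0]), (0.37, [0.566, -0.449, 0.048], [149.0, 149.0])]
tab [(0.94, [0.68, -0.064, 0.205], [229.0, 171.0]), (0.64, [0.563, -0.452, 0.044], [149.0, 149.0])]
button_left [(0.72, [0.692, -0.051, 0.276], [229.0, 152.0])]
button_right [(0.67, [0.695, -0.082, 0.251], [218.0, 157.0])]
pipe [(0.74, [0.72, 0.028, 0.427], [248.0, 112.0])]
bottle_mid [(0.72, [0.609, 0.315, 0.099], [383.0, 241.0])]
cup_mid [(0.88, [0.567, -0.452, 0.046], [148.0, 149.0]), (0.21, [0.722, 0.029, 0.426], [249.0, 113.0])]
lid_mid [(0.92, [0.852, -0.104, 0.012], [182.0, 265.0])]
top [0.34505286 0.03333066 1.31796627] [-2.89796144e+00  1.97858213e-04 -1.52744222e+
[... 220 characters left out ...]
7.0])]
broad_flap [(0.68, [0.68, -0.067, 0.207], [328.0, 189.0])]
tab [(0.8, [0.68, -0.067, 0.208], [328.0, 189.0]), (0.34, [0.682, -0.047, 0.314], [324.0, 175.0]), (0.31, [0.596, -0.215, 0.159], [382.0, 227.0])]
button_left [(0.42, [0.683, -0.046, 0.314], [323.0, 174.0]), (0.32, [0.576, 0.3, 0.126], [187.0, 229.0])]
button_right [(0.71, [0.678, -0.067, 0.206], [328.0, 190.0]), (0.57, [0.681, -0.09, 0.313], [342.0, 176.0])]
pipe [(0.87, [0.699, -0.081, 0.458], [347.0, 145.0])]
bottle_mid [(0.86, [0.577, 0.298, 0.127], [188.0, 229.0])]
cup_mid [(0.83, [0.567, -0.477, 0.038], [465.0, 250.0]), (0.2, [0.841, -0.105, 0.011], [335.0, 157.0])]
lid_mid [(0.61, [0.84, -0.104, 0.009], [335.0, 158.0])]
```

View pics/scene0.png

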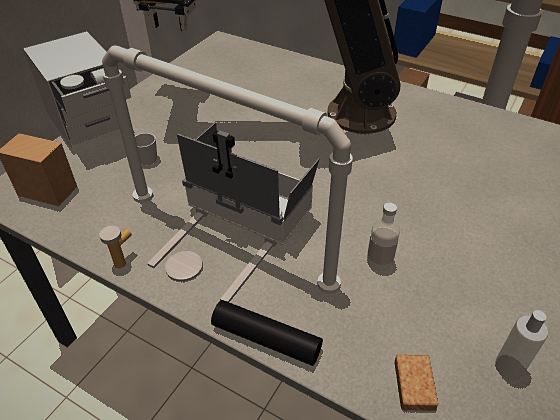

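View pics/top0.png

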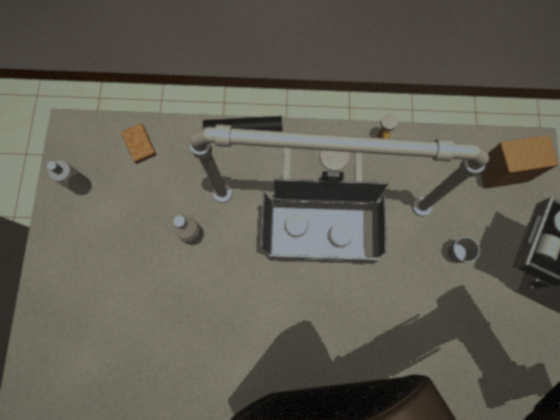

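```bash
cat >> h.py <<'E'
def outline(f,x,y,yaw,al,ar,b=1.6):
    Rz=R.from_euler('z',yaw).as_matrix(); W=lambda p:px(f,Rz@np.array(p)+[x,y,0])
    out=[[W(p) for p in [(-.08,-.15,.105),(.08,-.15,.105),(.08,.15,.105),(-.08,.15,.105)]]]
    for s,a in((1,al),(-1,ar)):
        e=(s*(.148-.1*np.cos(a)),.1045+.1*np.sin(a))
        out.append([W(p) for p in [(-.0725,s*.148,.1045),(.0725,s*.148,.1045),(.0725,*e),(-.0725,*e)]])
    g=lambda l,yy:(.08-l*np.cos(b),yy,.112+l*np.sin(b))
    out.append([W(g(*p)) for p in [(0,-.14),(.155,-.14),(.155,-.014),(.207,-.014),(.207,.014),(.155,.014),(.155,.14),(0,.14)]])
    return out
def crop(f,name,c,hw,k,polys=()):
    im=cv2.resize(f["color"][c[1]-hw[1]:c[1]+hw[1],c[0]-hw[0]:c[0]+hw[0],::-1].copy(),None,fx=k,fy=k,interpolation=cv2.INTER_CUBIC)
    for p,col in zip(polys,[(0,255,0),(0,0,255),(255,0,0),(0,255,255)]):
        q=(np.array(p)-[c[0]-hw[0],c[1]-hw[1]])*k
        cv2.polylines(im,[np.round(q).astype(int)],True,col,1,cv2.LINE_AA)
    return im
E
python3 - <<'E'
from h import *
f=arm.grab_frame("top"); g=arm.grab_frame("scene")
P=(.6,-.065,.0,1.6,1.6)
a=crop(f,"",(325,212),(80,60),5,outline(f,*P)); b=crop(g,"",(250,175),(80,60),5,outline(g,*P))
cv2.imwrite("pics/ov.png",cv2.resize(np.vstack([a,b]),None,fx=.5,fy=.5) if 0 else np.vstack([a[:,:],b])[:, :][:1200])
cv2.imwrite("pics/ova.png",a);cv2.imwrite("pics/ovb.png",b)
E
```

```text
(no output)
```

View pics/ova.png

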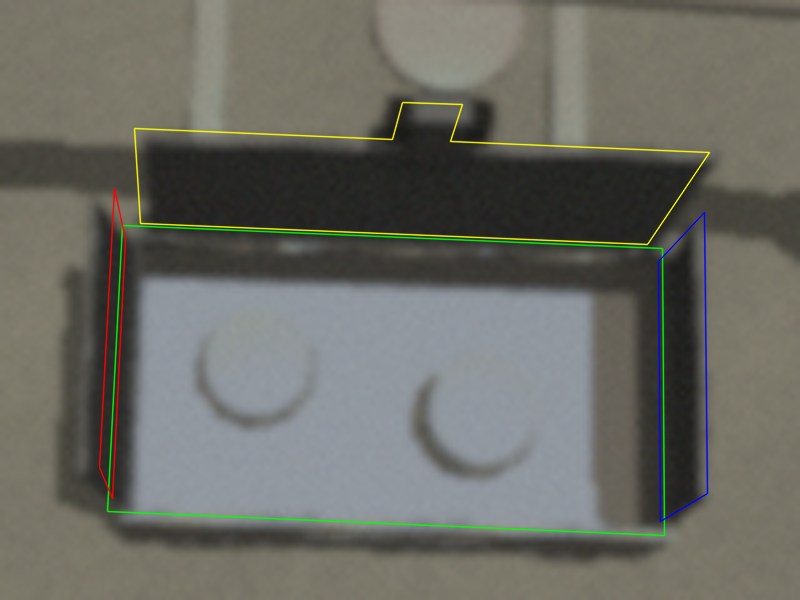

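View pics/ovb.png

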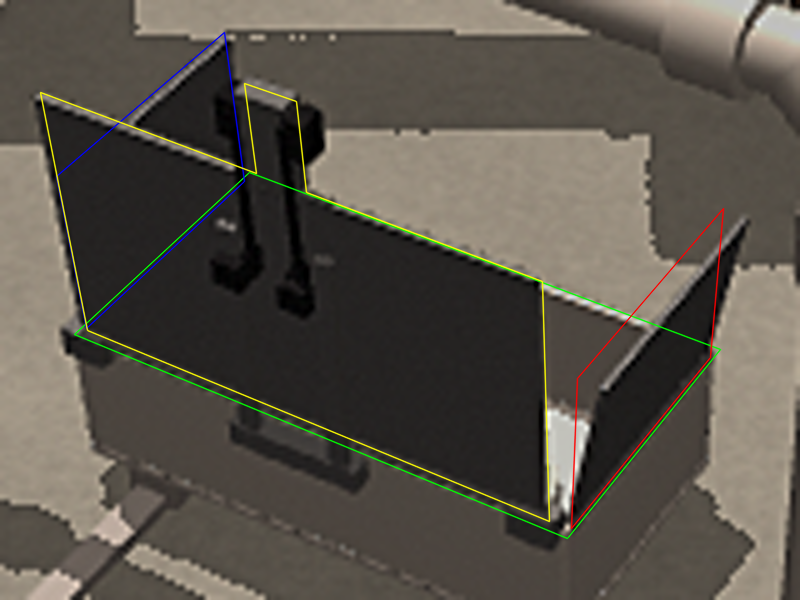

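The overlay (drawer at 0.60, −0.065, yaw 0) fits to about 5 mm. The left flap leans outward at about 1.85 rad, the right one is near 1.55, and the drawer sits 3 mm nearer the robot, at x≈0.597, y≈−0.067.

```bash
cat >> h.py <<'E'
def plan(p,rpy):
    s=arm.get_state(); A=R.from_euler('xyz',s["ee_rot"]); B=R.from_euler('xyz',rpy)
    rv=np.degrees((A.inv()*B).as_rotvec()); d=(np.array(p)-s["eef_pos"])*1000
    print("t",s["t"],"pos",np.round(s["eef_pos"],4),"rpy",np.round(s["ee_rot"],3),"dworld",d.round(1),"dtool",A.inv().apply(d).round(1),"rot",rv.round(1),"q",np.round(s["q"],2))
E
python3 -c "
from h import *
plan((.55,-.27,.22),(np.pi,0,0)); plan((.55,-.27,.22),(np.pi,0,np.pi/2)); plan((.55,-.27,.22),(np.pi,0,-np.pi/2))"
```

```text
t 1.3 pos [ 0.1779 -0.6511  0.2266] rpy [-3.142 -0.    -2.875] dworld [372.1 381.1  -6.6] dtool [-459.4  269.5    6.6] rot [   0.    -0.  -164.7] q [-1.02  0.36  0.01  0.   -1.22 -0.29]
t 1.3 pos [ 0.1779 -0.6511  0.2266] rpy [-3.142 -0.    -2.875] dworld [372.1 381.1  -6.6] dtool [-459.4  269.5    6.6] rot [ -0.   -0.  105.3] q [-1.02  0.36  0.01  0.   -1.22 -0.29]
t 1.3 pos [ 0.1779 -0.6511  0.2266] rpy [-3.142 -0.    -2.875] dworld [372.1 381.1  -6.6] dtool [-459.4  269.5    6.6] rot [  0.   -0.  -74.7] q [-1.02  0.36  0.01  0.   -1.22 -0.29]
```

Call:
servo_tool:
  deltas:
    - [1,0,0,0,0,0,5.1]
    - [1,0,0,0,0,0,5.1]
    - [1,0,0,0,0,0,5.1]
    - [1,-26.6,27.2,0.5,0,0,0]
    - [1,-26.6,27.2,0.5,0,0,0]
    - [1,-26.6,27.2,0.5,0,0,0]
    - [1,-26.6,27.2,0.5,0,0,0]
    - [1,-26.6,27.2,0.5,0,0,0]
    - [1,-26.6,27.2,0.5,0,0,0]
    - [1,-26.6,27.2,0.5,0,0,0]
    - [1,-26.6,27.2,0.5,0,0,0]
    - [1,-26.6,27.2,0.5,0,0,0]
    - [1,-26.6,27.2,0.5,0,0,0]
    - [1,-26.6,27.2,0.5,0,0,0]
    - [1,-26.6,27.2,0.5,0,0,0]
    - [1,-26.6,27.2,0.5,0,0,0]
    - [1,-26.6,27.2,0.5,0,0,0]
    - [1,0,0,22.5,0,0,0]
    - [1,0,0,22.5,0,0,0]
    - [1,0,0,0,0,0,0]

```text
t: 2.97
eef_pos: [0.5486, -0.2686, 0.1701]
ee_rot: [3.139, -0.006, -3.141]
force: [-1.4, -0.0, -1.3]
width: 0.0003
gripper_force: 0.0
```

Call:
servo_tool:
  deltas:
    - [1,0,16,0,0,0,0]
    - [1,0,16,0,0,0,0]
    - [1,0,20,0,0,0,0]
    - [1,0,20,0,0,0,0]
    - [1,0,17,10,0,0,0]
    - [1,0,12,16,0,0,0]
    - [1,0,11,18,0,0,0]
    - [1,0,0,12,0,0,0]
    - [1,0,0,6,0,0,0]
    - [1,0,0,0,0,0,0]

```text
t: 3.8
eef_pos: [0.5501, -0.1587, 0.1123]
ee_rot: [-3.141, -0.001, 3.141]
force: [0.1, 0.3, 0.2]
width: 0.0005
gripper_force: 0.0
```

Call:
servo_tool:
  deltas:
    - [1,0,0,4,0,0,0]
    - [1,0,0,3,0,0,0]
    - [1,0,0,0,0,0,0]

```text
t: 4.05
eef_pos: [0.5512, -0.1589, 0.1068]
ee_rot: [-3.141, 0.002, 3.141]
force: [0.2, -0.1, 3.8]
width: 0.0006
gripper_force: 1.2
```

Run:
```python
from h import *
P=(.597,-.067,.0,1.85,0.05,1.58)
f=arm.grab_frame("scene"); a=crop(f,"",(250,160),(100,75),4,outline(f,*P)); cv2.imwrite("pics/c1.png",a)
plan((.55,.16,.24),(np.pi,0,np.pi))
```

```text
t 4.1 pos [ 0.5512 -0.1589  0.1068] rpy [-3.141e+00  2.000e-03  3.141e+00] dworld [ -1.2 318.9 133.2] dtool [   1.1  318.9 -133.3] rot [-0.   0.1 -0. ] q [ 0.06  0.3  -0.37  0.   -0.9  -1.63]
```

View pics/c1.png

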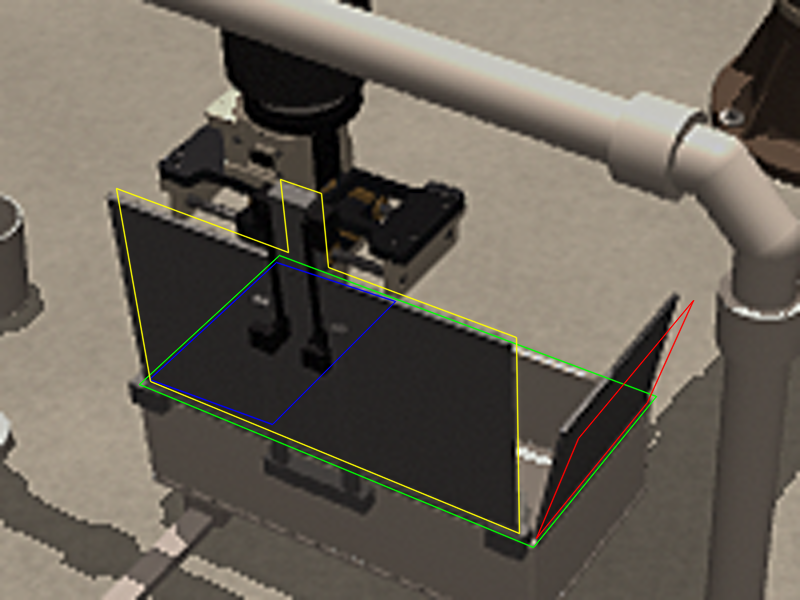

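Call:
servo_tool:
  deltas:
    - [1,0,0,-25,0,0,0]
    - [1,0,0,-38,0,0,0]
    - [1,0,0,-38,0,0,0]
    - [1,0,0,-34,0,0,0]
    - [1,0,38,0,0,0,0]
    - [1,0,38,0,0,0,0]
    - [1,0,38,0,0,0,0]
    - [1,0,38,0,0,0,0]
    - [1,0,38,0,0,0,0]
    - [1,0,38,0,0,0,0]
    - [1,0,38,0,0,0,0]
    - [1,0,38,0,0,0,0]
    - [1,0,6,0,0,0,0]
    - [1,0,0,33,0,0,0]
    - [1,0,0,33,0,0,0]
    - [1,0,0,0,0,0,0]

```text
t: 5.43
eef_pos: [0.5472, 0.1503, 0.1691]
ee_rot: [-3.138, -0.008, 3.14]
force: [-1.5, -0.4, -2.1]
width: 0.0008
gripper_force: 0.0
```

Call:
servo_tool:
  deltas:
    - [1,0,-20,0,0,0,0]
    - [1,0,-20,0,0,0,0]
    - [1,0,-20,0,0,0,0]
    - [1,0,-20,0,0,0,0]
    - [1,0,-17,10,0,0,0]
    - [1,0,-14,15,0,0,0]
    - [1,0,-11,17,0,0,0]
    - [1,0,0,14,0,0,0]
    - [1,0,0,8,0,0,0]
    - [1,0,0,4,0,0,0]
    - [1,0,0,0,0,0,0]

```text
t: 6.35
eef_pos: [0.5509, 0.0293, 0.1072]
ee_rot: [-3.141, 0.0, 3.141]
force: [0.3, -0.7, 0.6]
width: 0.0006
gripper_force: 0.0
```

Call:
servo_tool:
  deltas:
    - [1,0,0,2,0,0,0]
    - [1,0,0,0,0,0,0]
    - [1,0,0,-25,0,0,0]
    - [1,0,0,-40,0,0,0]
    - [1,0,0,-40,0,0,0]
    - [1,0,0,-40,0,0,0]
    - [1,0,0,-40,0,0,0]
    - [0,0,-32,0,0,0,0]
    - [-1,0,-32,0,0,0,0]
    - [-1,0,-33,0,0,0,0]
    - [-1,0,0,0,0,-7.14,0]
    - [-1,0,0,0,0,-7.14,0]
    - [-1,0,0,0,0,-7.14,0]
    - [-1,0,0,0,0,-7.14,0]
    - [-1,0,0,0,0,-7.14,0]
    - [-1,0,0,0,0,-7.14,0]
    - [-1,0,0,0,0,-7.14,0]
    - [-1,0,0,0,0,0,0]

```text
t: 7.85
eef_pos: [0.5615, -0.0932, 0.311]
ee_rot: [-3.111, 0.747, 3.138]
force: [-0.5, -2.5, -0.4]
width: 0.0682
gripper_force: 0.0
```

Run:
```python
from h import *
plan((.623,-.068,.348),R.from_matrix(np.array([[-.643,0,.766],[0,1,0],[-.766,0,-.643]])).as_euler('xyz'))
f=arm.grab_frame("wrist"); save(f,"w1.png")
for q in ["tab","button_left","button_right","broad_flap"]:
    print(q,[(round(d["conf"],2),world(f,d["at"]).round(4).tolist(),px(f,world(f,d["at"])).round().tolist()) for d in arm.recognise(q,f)[:3]])
for p in [(.677,-.068,.302),(.677,-.043,.302),(.677,-.093,.302),(.677,-.207,.267),(.677,.073,.267)]: print(px(f,p).round(1))
```

```text
t 7.85 pos [ 0.5615 -0.0932  0.311 ] rpy [-3.111  0.747  3.138] dworld [61.5 25.2 37. ] dtool [-70.2  25.8  13.8] rot [-1.9 -7.2 -0. ] q [ 0.16 -0.27 -0.97  0.83 -0.2  -2.52]
tab [(0.92, [0.6743, -0.0686, 0.2024], [315.0, 205.0]), (0.32, [0.6793, -0.0857, 0.3038], [295.0, 325.0])]
button_left []
button_right [(0.62, [0.6784, -0.0859, 0.3065], [294.0, 329.0])]
broad_flap [(0.91, [0.6809, -0.076, 0.1978], [306.0, 204.0]), (0.63, [0.6793, -0.0877, 0.3089], [292.0, 332.0])]
[319.2 322.3]
[354.  322.8]
[284.6 321.8]
[139.7 274.8]
[503.8 279. ]
```

View pics/w1.png

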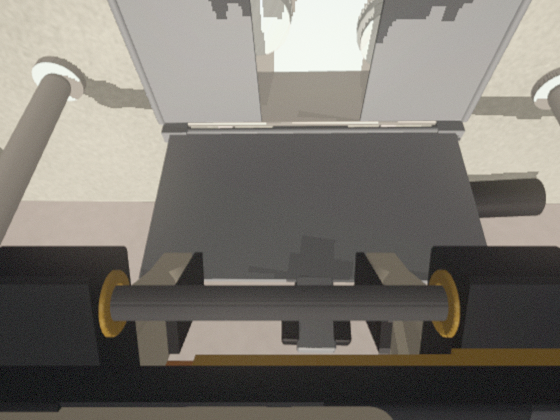

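The wrist picture shows the tab's buttons spanning columns 283–350 (middle 316, row 325). That puts the tab at y≈−0.070. Both end flaps lie flat inside the drawer. Joint 5 is near its limit, so I'll use about 42° of tilt.

```bash
cat >> h.py <<'E'
def tilt(deg):
    s,c=np.sin(np.radians(deg)),np.cos(np.radians(deg)); return R.from_matrix([[-c,0,s],[0,1,0],[-s,0,-c]]).as_euler('xyz')
E
python3 -c "
from h import *
plan((.643,-.070,.340),tilt(42))"
```

```text
t 8.1 pos [ 0.5643 -0.0922  0.3111] rpy [-3.117  0.744  3.132] dworld [78.7 22.2 28.9] dtool [-77.3  23.8  31.3] rot [-1.8  0.6 -0.4] q [ 0.17 -0.26 -0.96  0.81 -0.2  -2.51]
```

Call:
servo_tool:
  deltas:
    - [-1,-19,6,8,-0.6,0.2,-0.1]
    - [-1,-19,6,8,-0.6,0.2,-0.1]
    - [-1,-19,6,8,-0.6,0.2,-0.1]
    - [-1,-19,6,8,0,0,0]
    - [-1,0,0,0,0,0,0]
    - [-1,0,0,0,0,0,0]

```text
t: 8.6
eef_pos: [0.6429, -0.0672, 0.337]
ee_rot: [3.14, 0.731, 3.141]
force: [-0.6, 0.2, -0.5]
width: 0.0876
gripper_force: 0.0
```

Run:
```python
from h import *
plan((.690,-.070,.288),tilt(42))
f=arm.grab_frame("wrist"); save(f,"w2.png")
for p in [(.677,-.070,.302),(.677,-.045,.302),(.677,-.095,.302)]: print(px(f,p).round(1))
```

```text
t 8.6 pos [ 0.6429 -0.0672  0.337 ] rpy [3.14  0.731 3.141] dworld [ 47.1  -2.8 -49. ] dtool [-2.3 -2.9 68. ] rot [ 0.1 -0.1 -0. ] q [ 0.24 -0.13 -0.74  0.58 -0.3  -2.32]
[275.6 238. ]
[318.8 237.9]
[232.5 238. ]
```

View pics/w2.png

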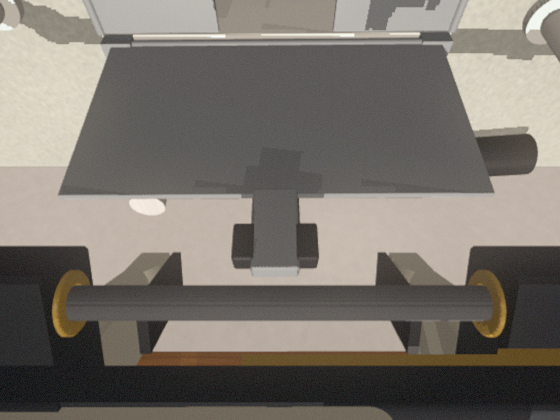

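Buttons span columns 233–318 (predicted 232.5–318.8), so y=−0.070 holds. Going in and squeezing.

Call:
servo_tool:
  deltas:
    - [-1,-1,-1,16,0,0,0]
    - [-1,-1,-1,17,0,0,0]
    - [-1,0,-0.8,17,0,0,0]
    - [-1,0,0,15,0,0,0]
    - [-1,0,0,0,0,0,0]
    - [-1,0,0,0,0,0,0]

```text
t: 9.15
eef_pos: [0.6834, -0.0766, 0.2972]
ee_rot: [-3.137, 0.735, 3.139]
force: [0.2, -0.8, 0.2]
width: 0.0877
gripper_force: 0.0
```

Call:
servo_tool:
  deltas:
    - [0,0,0,0,0,0,0]
    - [0.3,0,0,0,0,0,0]
    - [1,0,0,0,0,0,0]
    - [1,0,0,0,0,0,0]
    - [1,0,0,0,0,0,0]
    - [1,0,0,0,0,0,0]
    - [1,0,0,0,0,0,0]
  squeeze: 20

```text
t: 9.73
eef_pos: [0.6848, -0.0736, 0.2993]
ee_rot: [-3.138, 0.738, -3.141]
force: [-2.3, 4.0, 2.5]
width: 0.0465
gripper_force: 2.0
```

Call:
servo_tool:
  deltas:
    - [1,0,0,0,0,0,0]
    - [1,0,0,0,0,0,0]
    - [1,0,0,0,0,0,0]
    - [1,0,0,0,0,0,0]

```text
t: 10.07
eef_pos: [0.6856, -0.0701, 0.2994]
ee_rot: [-3.141, 0.74, -3.136]
force: [-2.9, 17.7, 1.4]
width: 0.028
gripper_force: 20.0
```

Run:
```python
from h import *
plan((.690,-.070,.288),tilt(42)); print(arm.get_state()["force"],arm.get_state()["width"],arm.get_state()["gripper_force"])
f=arm.grab_frame("wrist"); save(f,"w3.png")
```

```text
t 10.0667 pos [ 0.6856 -0.0701  0.2994] rpy [-3.141  0.74  -3.136] dworld [  4.4   0.1 -11.4] dtool [ 4.4  0.1 11.4] rot [0.2 0.4 0.2] q [ 0.06 -0.02 -0.83  1.04 -0.04 -2.65]
[-2.91762751 17.67867918  1.44128522] 0.0280040203916148 20.00271951779723
```

View pics/w3.png

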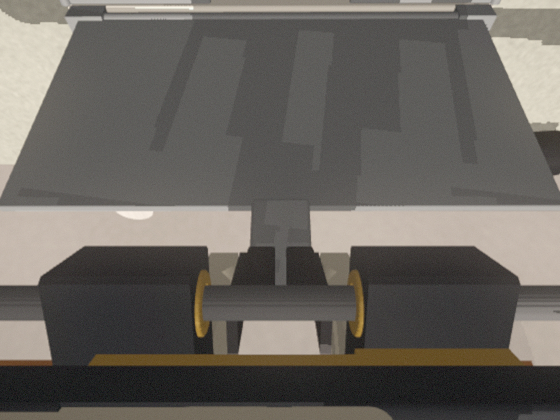

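Both buttons are fully pressed (opening 28 mm). Joint 5 is almost at its limit, so I'll pull the tab forward while reducing the tilt.

Call:
servo_tool:
  deltas:
    - [1,3,1,-2,0,1.5,0]
    - [1,5,1,-4,0,1.5,0]
    - [1,6,0,-4,0,1.5,0]
    - [1,6,0,-4,0,1.5,0]
    - [1,6,0,-4,0,1.5,0]

```text
t: 10.53
eef_pos: [0.6602, -0.0718, 0.2997]
ee_rot: [-3.136, 0.631, -3.139]
force: [2.7, 29.2, -6.5]
width: 0.0298
gripper_force: 19.9
```

Call:
servo_tool:
  deltas:
    - [1,6.6,1.5,-2.6,0,1,0]
    - [1,6.6,1.5,-2.6,0,1,0]
    - [1,6.6,1,-2.2,0,1,0]
    - [1,6.6,0,-2,0,0,0]

```text
t: 10.87
eef_pos: [0.6342, -0.0705, 0.2953]
ee_rot: [-3.134, 0.582, 3.14]
force: [1.6, 15.6, 3.1]
width: 0.0277
gripper_force: 20.0
```

Call:
servo_tool:
  deltas:
    - [1,10.4,1,-2.2,0,0,0]
    - [1,10.4,1,-2.2,0,0,0]
    - [1,10.4,0,-2.2,0,0,0]
    - [1,10.4,0,-2.2,0,0,0]
    - [1,10.3,0,0,0,0,0]
    - [1,10.3,0,0,0,0,0]
    - [1,10.3,0,0,0,0,0]
    - [1,10.3,0,0,0,0,0]
    - [1,10.1,0,2,0,0,0]
    - [1,10.1,0,2,0,0,0]
    - [1,10.1,0,2,0,0,0]
    - [1,10.1,0,2,0,0,0]
    - [1,0,0,0,0,0,0]

```text
t: 11.95
eef_pos: [0.5267, -0.0713, 0.2255]
ee_rot: [-3.132, 0.577, 3.138]
force: [-7.0, 9.8, 3.3]
width: 0.0282
gripper_force: 20.1
```

Run:
```python
from h import *
s=arm.get_state();print(s["width"],s["gripper_force"],s["force"]); plan((.5,-.07,.3),tilt(0))
f=arm.grab_frame("scene"); P=(.597,-.067,.0,.0,0.0,.7); cv2.imwrite("pics/c2.png",crop(f,"",(250,160),(100,75),4,outline(f,*P)))
```

```text
0.028185528961908353 20.053166449069977 [-6.99806735  9.80942259  3.27007007]
t 11.95 pos [ 0.5267 -0.0713  0.2255] rpy [-3.132  0.577  3.138] dworld [-26.7   1.3  74.5] dtool [-18.3   0.5 -77. ] rot [-0.6 33.1 -0.4] q [ 0.29 -0.2  -0.98  0.63 -0.29 -2.42]
```

View pics/c2.png

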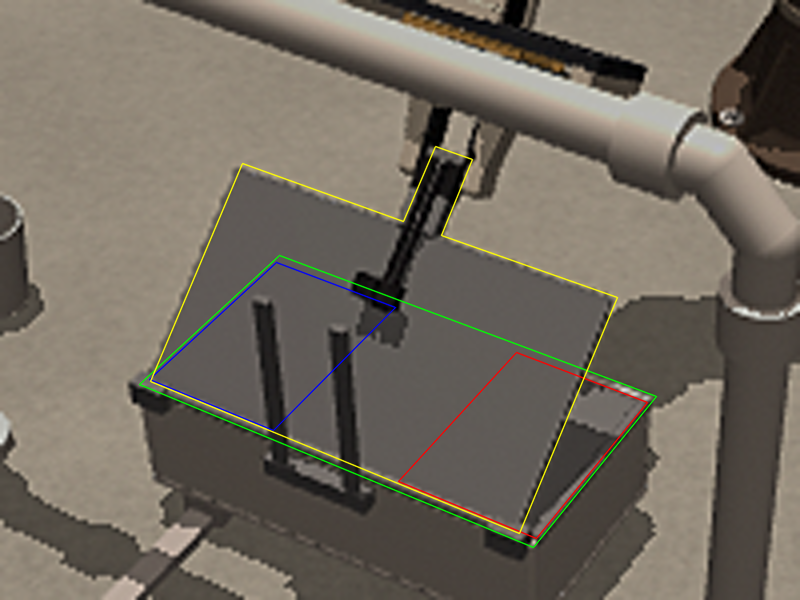

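The flap stands at about 0.68 rad in line with the overlay, both end flaps are flat, and the catch is passed. Releasing now. I'll finish with shut fingers pushing down, off-centre to keep clear of the rods and bolts.

Call:
servo_tool:
  deltas:
    - [-1,0,0,0,0,0,0]
    - [-1,0,0,0,0,0,0]
    - [-1,0,0,0,0,0,0]
    - [-1,0,0,0,0,0,0]
    - [-1,0,0,0,0,0,0]
    - [-1,-9.5,0,-14.6,0,0,0]
    - [-1,-9.5,0,-14.6,0,0,0]
    - [-1,-9.5,0,-14.6,0,0,0]
    - [-1,-9.5,0,-14.6,0,0,0]
    - [-1,0,0,0,0,6.6,0]
    - [-1,0,0,0,0,6.6,0]
    - [0,0,0,0,0,6.6,0]
    - [1,0,0,0,0,6.6,0]
    - [1,0,0,0,0,6.6,0]
    - [1,0,0,0,0,0,0]

```text
t: 13.25
eef_pos: [0.5306, -0.0707, 0.2932]
ee_rot: [-3.131, -0.011, 3.131]
force: [1.0, -0.4, -0.2]
width: 0.0666
gripper_force: 0.0
```

Run:
```python
from h import *
plan((.572,-.015,.25),tilt(0)); s=arm.get_state(); print(s["width"],s["force"])
```

```text
t 13.25 pos [ 0.5306 -0.0707  0.2932] rpy [-3.131 -0.011  3.131] dworld [ 41.4  55.7 -43.2] dtool [-41.4  56.6  42.1] rot [-0.6 -0.7 -0.6] q [ 0.24  0.1  -0.18  0.01 -1.3  -1.82]
0.06656995199081302 [ 0.96705166 -0.35353617 -0.15942712]
```

Call:
servo_tool:
  deltas:
    - [1,-14,19,0,0,0,0]
    - [1,-14,19,0,0,0,0]
    - [1,-14,18,0,0,0,0]
    - [1,0,0,12,0,0,0]
    - [1,0,0,12,0,0,0]
    - [1,0,0,12,0,0,0]
    - [1,0,0,12,0,0,0]
    - [1,0,0,12,0,0,0]
    - [1,0,0,12,0,0,0]
    - [1,0,0,12,0,0,0]
    - [1,0,0,12,0,0,0]
    - [1,0,0,12,0,0,0]
    - [1,0,0,12,0,0,0]
    - [1,0,0,12,0,0,0]
    - [1,0,0,12,0,0,0]
    - [1,0,0,10,0,0,0]
    - [1,0,0,8,0,0,0]
    - [1,0,0,6,0,0,0]
    - [1,0,0,0,0,0,0]

```text
t: 14.83
eef_pos: [0.57, -0.0171, 0.1263]
ee_rot: [-3.132, -0.0, 3.132]
force: [0.5, 0.2, 0.4]
width: 0.0006
gripper_force: 0.0
```

Call:
servo_tool:
  deltas:
    - [1,0,0,5,0,0,0]
    - [1,0,0,4,0,0,0]
    - [1,0,0,3,0,0,0]
    - [1,0,0,0,0,0,0]

```text
t: 15.17
eef_pos: [0.5705, -0.017, 0.1152]
ee_rot: [-3.132, 0.001, 3.132]
force: [0.1, -0.4, -0.5]
width: 0.0007
gripper_force: 0.0
```

Call:
servo_tool:
  deltas:
    - [1,0,0,2,0,0,0]
    - [1,0,0,2,0,0,0]
    - [1,0,0,0,0,0,0]

```text
t: 15.42
eef_pos: [0.5709, -0.0171, 0.1144]
ee_rot: [-3.132, 0.003, 3.133]
force: [-8.8, 2.1, 21.5]
width: 0.0002
gripper_force: 10.5
```

Firm contact at z 0.114, the height expected for flat. Retreating and checking.

Call:
servo_tool:
  deltas:
    - [1,0,0,-10,0,0,0]
    - [1,0,0,-30,0,0,0]
    - [1,20,0,-35,0,0,0]
    - [1,30,0,-25,0,0,0]
    - [1,40,0,-5,0,0,0]
    - [1,40,0,0,0,0,0]
    - [1,40,0,0,0,0,0]
    - [1,0,0,0,0,0,0]
    - [1,0,0,0,0,0,0]

```text
t: 16.17
eef_pos: [0.3993, -0.0145, 0.2176]
ee_rot: [-3.134, 0.005, 3.133]
force: [1.0, 0.2, 0.6]
width: 0.0007
gripper_force: 0.0
```

Run:
```python
from h import *
f=arm.grab_frame("scene"); P=(.597,-.067,.0,.0,0.0,0); cv2.imwrite("pics/c3.png",crop(f,"",(250,160),(100,75),4,outline(f,*P)[3:]))
```

```text
(no output)
```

View pics/c3.png

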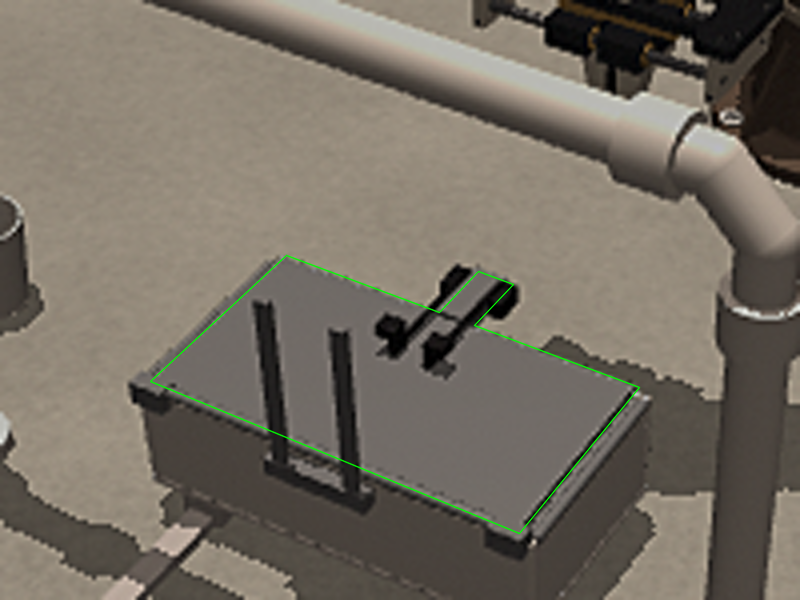

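The broad flap lies flat on the overlay, with its corners at (285,257), (638,387) and (520,532). The buttons are out and the arm is clear.

```bash
python3 -c "
from station import arm
print(arm.job_done())"
```

```text
the job is handed in; nothing more can be done
None
```

I folded both end flaps flat, freed the broad flap's catch and folded it flat over them, let go, and handed the job in at about 16 s; no verdict came back, but the last picture shows the flap flat, the buttons out and the arm clear, and I never commanded a move near the pipe or the bystanders.

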